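Turn round the repair kit row

ROBOT

A 7-joint arm with a two-finger parallel gripper is mounted at the origin on a cart in front of the work surface, level with it; the furniture and walls round the work are solid. World frame = base frame: x ahead of the robot, y to its left, z up, the work surface at z = 0. Lengths are in m, angles in rad, forces in N, time in s.
With the tool pointing down it reaches from about 0.425 to 0.925 m from the base axis. Payload 6.8 kg.
Tool frame: the origin (TCP) lies on the centre line of the jaws, within the pads' length; the fingertips stand 19 mm ahead of it and the grasp point (between the pads) is the TCP; z points along the fingers, y is the line along which they close (so a half turn about z gives the same grasp; the last joint's range is limited). The gripper opens to 85 mm and grips with 20 to 120 N. Pads are 22 mm wide; open, the fingers measure 114 mm over their backs; the gripper's body (76 mm by 85 mm) begins 54 mm behind the grasp point. The pads swing forward as they close: fully open they stand 13 mm farther back than shut.
Start: joints at [0.993, 0.477, 0.022, 1.555, -0.011, 1.109, -0.083], TCP at [0.306, -0.602, 0.25] pointing down, gripper open.
Joint ranges: [-2.96, 2.96], [-0.34, 2.1], [-1.41, 1.46], [0.24, 2.44], [-1.37, 4.51], [0.17, 1.92], [-2.96, 2.96]. Speed limits (rad/s): [2.39, 2.39, 3.14, 3.14, 3.14, 3.14, 3.14].

INTERFACE

Orientations are given as a rotation vector (axis times angle).
In Python, from bench import r gives the robot as it stands. The module is installed in compiled form; this text tells all that it offers.
- The arm moves only by the tool arm_command, never from a script. Its argument "rows" is a list of rows, each an object of numbers: "fingers": the opening, from -1 (shut) to 1 (fully open); "x", "y", "z": the shift along the tool's x, y, z in m; "ax", "ay", "az": the turn, a rotation vector about the tool's x, y, z in degrees. In form: [{"fingers": .., "x": .., "y": .., "z": .., "ax": .., "ay": .., "az": ..}, ...]. A call has 1 to 10 rows; each row shifts and turns the commanded pose from where the row before left it, along the tool's axes as they then stand; what a row does not reach is not made up. A row lasts 1/12 s, in which the tool goes at most 41.7 mm and 7.16 degrees, less where a joint would pass 70% of its speed; a pose out of reach is approached as far as the arm can. A call is refused whole if a number of a shift passes 0.0417 or a number of a turn 7.16, either way. A call with a gripper value outside its range is refused whole. The fingers move at their own pace and stop on an object; "grip_force" is the grip in N (left out, the last holds). Time passes only in rows, so rows that do not move let the fingers close. It gives the time, the measured TCP pose, the force, the opening and the grip force at its end, in the units of the state.
- r.get_obs(): the state, without advancing time (a new reading comes with each control period).
- r.grab_frame(name): name is "side" or "top"; returns a dict with "frame" (420x560x3 uint8, red, green, blue), "depth" (420x560 float32, m along the optical axis (not along the pixel's ray), 0 where there is no reading), "K" (3x3 intrinsics, pixels), "distortion" ([k1, k2, p1, p2, k3] as OpenCV has them; the pictures are not rectified), "world_from_camera" (4x4, takes a point from camera to world coordinates). Camera axes: x right, y down, z forward; pixel columns grow to the right and rows downward; lengths in m; the calibration is good to about 2 mm. A picture is of the moment at which its call begins.
- r.hand_in(): hands the job in; it is judged then, once.
The state is a dict: "clock": time; "joints": joint angles; "qvel": joint speeds; "tau": joint torques, N m; "tcp_pos": TCP position; "orientation": TCP orientation; "contact_force": force on the tool from outside, world axes, zero at the start; "moment": the same for the moment, N m; "grip_width": finger opening in m; "gripper_force": force on a finger pad.
Only numpy, scipy, OpenCV 4.12 (cv2) and the standard library are available. Lean on these libraries where they do the work, as an engineer would, in place of code of your own. Each camera call takes 0.05 s, during which the arm holds its last target. There are 200 camera calls.

TASK

The repair kit stands in a row on one of the two low racks, laid out in order of use, but it will be worked through from the other end. Move all four things to the empty rack in the reverse order: what was leftmost goes on the rightmost pad and so on, so that what was rightmost ends leftmost (left and right as the robot sees them). Leave each one lying flat in the middle of its own pad and let go.

Things in the scene. Friction and masses are not known exactly. Their poses are not given: they have to be found in the camera images.
- tin_mid (a point): shallow round tin with a lid, 53 mm across, 22 mm high; point at its centre, half-way up; its z axis is up. Starts on one of the four pads of rack_from, loose.
- tape_mid (a point): roll of insulating tape lying flat, 60 mm across, 19 mm high, open hole in the middle; point at its centre, half-way up; its z axis is up. Starts on one of the four pads of rack_from, loose.
- bearing_mid (a point): steel ball bearing lying flat, 47 mm across, 14 mm high; point at its centre, half-way up; its z axis is up. Starts on one of the four pads of rack_from, loose.
- spool_mid (a point): spool of solder wire standing on its flange, 54 mm across, 36 mm high; point at its centre, half-way up; its z axis is up. Starts on one of the four pads of rack_from, loose.
- pad_tin: thin cork pad 30x62x3 mm fixed on top of rack_from, under the tin at the start; its 62 mm run along the rack, so its ends show beside the tin. It does not move, so it still marks the place that was left. Origin: centre of its underside, 22 mm above the bench.
- pad_tape: thin cork pad 30x62x3 mm fixed on top of rack_from, under the tape at the start; its 62 mm run along the rack, so its ends show beside the tape. It does not move, so it still marks the place that was left. Origin: centre of its underside, 22 mm above the bench.
- pad_bearing: thin cork pad 30x62x3 mm fixed on top of rack_from, under the bearing at the start; its 62 mm run along the rack, so its ends show beside the bearing. It does not move, so it still marks the place that was left. Origin: centre of its underside, 22 mm above the bench.
- pad_spool: thin cork pad 30x62x3 mm fixed on top of rack_from, under the spool at the start; its 62 mm run along the rack, so its ends show beside the spool. It does not move, so it still marks the place that was left. Origin: centre of its underside, 22 mm above the bench.
- rack_from: The full rack: fixed aluminium rail 32 mm wide, 22 high, 326 long with its black end caps (26 high) and feet. Origin: centre of its underside, on the bench; +y along it to the robot's left, +x across it, away from the robot. Four seats: pad centres (cork) at y = -99, -33, 33, 99 mm, pad tops 25 mm up. Things overhang it, so fingers can close across it (along x). Holds the four at the start, in any order.
- rack_to: The empty rack: fixed aluminium rail 32 mm wide, 22 high, 326 long with its black end caps (26 high) and feet. Origin: centre of its underside, on the bench; +y along it to the robot's left, +x across it, away from the robot. Four seats: pad centres (cork) at y = -99, -33, 33, 99 mm, pad tops 25 mm up. Things overhang it, so fingers can close across it (along x). Its pads are like those of rack_from.
Not all that is in view belongs to the job. Leave any green look-alike of the part that bears spool_mid alone.

How it is judged:
At the end, for the whole second after the job is handed in: Each thing rests flat (within 0.12 rad; 5 mm in height) on the pad of rack_to that mirrors its start pad on rack_from (y there, -y here, in the racks' frames), within 10 mm of the seat centre along the rack and 9 mm across it, at rest and released (((y of pad_tin in the frame of rack_from between -0.119 and -0.079 m and y of tin_mid in the frame of rack_to between 0.089 and 0.109 m) or (y of pad_tin in the frame of rack_from between -0.053 and -0.013 m and y of tin_mid in the frame of rack_to between 0.023 and 0.043 m) or (y of pad_tin in the frame of rack_from between 0.013 and 0.053 m and y of tin_mid in the frame of rack_to between -0.043 and -0.023 m) or (y of pad_tin in the frame of rack_from between 0.079 and 0.119 m and y of tin_mid in the frame of rack_to between -0.109 and -0.089 m)) and x of tin_mid in the frame of rack_to between -0.009 and 0.009 m and z of tin_mid in the frame of rack_to between 0.031 and 0.041 m and angle between each of tin_mid, tape_mid, bearing_mid, spool_mid's own z axis and vertical below 0.12 rad and linear speed of each of tin, tape, bearing, spool below 0.02 m/s and contact force between each of tin, tape, bearing, spool and the fingers below 0.05 N and ((y of pad_tape in the frame of rack_from between -0.119 and -0.079 m and y of tape_mid in the frame of rack_to between 0.089 and 0.109 m) or (y of pad_tape in the frame of rack_from between -0.053 and -0.013 m and y of tape_mid in the frame of rack_to between 0.023 and 0.043 m) or (y of pad_tape in the frame of rack_from between 0.013 and 0.053 m and y of tape_mid in the frame of rack_to between -0.043 and -0.023 m) or (y of pad_tape in the frame of rack_from between 0.079 and 0.119 m and y of tape_mid in the frame of rack_to between -0.109 and -0.089 m)) and x of tape_mid in the frame of rack_to between -0.009 and 0.009 m and z of tape_mid in the frame of rack_to between 0.0295 and 0.0395 m and ((y of pad_bearing in the frame of rack_from between -0.119 and -0.079 m and y of bearing_mid in the frame of rack_to between 0.089 and 0.109 m) or (y of pad_bearing in the frame of rack_from between -0.053 and -0.013 m and y of bearing_mid in the frame of rack_to between 0.023 and 0.043 m) or (y of pad_bearing in the frame of rack_from between 0.013 and 0.053 m and y of bearing_mid in the frame of rack_to between -0.043 and -0.023 m) or (y of pad_bearing in the frame of rack_from between 0.079 and 0.119 m and y of bearing_mid in the frame of rack_to between -0.109 and -0.089 m)) and x of bearing_mid in the frame of rack_to between -0.009 and 0.009 m and z of bearing_mid in the frame of rack_to between 0.027 and 0.037 m and ((y of pad_spool in the frame of rack_from between -0.119 and -0.079 m and y of spool_mid in the frame of rack_to between 0.089 and 0.109 m) or (y of pad_spool in the frame of rack_from between -0.053 and -0.013 m and y of spool_mid in the frame of rack_to between 0.023 and 0.043 m) or (y of pad_spool in the frame of rack_from between 0.013 and 0.053 m and y of spool_mid in the frame of rack_to between -0.043 and -0.023 m) or (y of pad_spool in the frame of rack_from between 0.079 and 0.119 m and y of spool_mid in the frame of rack_to between -0.109 and -0.089 m)) and x of spool_mid in the frame of rack_to between -0.009 and 0.009 m and z of spool_mid in the frame of rack_to between 0.038 and 0.048 m); the robot touches nothing.
It also fails if it takes over 83 s, if anything falls off the work surface, if the arm or the gripper's body presses on something with over 40 N, if the wrist force passes 120 N, or if a joint passes its speed limit or range.

## Working session

There is one attempt and no reset: what is moved stays moved. The work goes in short steps, Python scripts to look and compute and a tool call to move; the robot and the scene stay as the last step left them, time stands still between calls to the robot, and variables do not carry over. Pictures are saved under pics/ and viewed, at most 14 in all, crops included, and the job is handed in when it is done.

Besides the shell and the picture viewer there is one more tool, called after "Call:" by a JSON object that holds its "fn" and its "kwargs". arm_command: Moves the arm, as the interface text tells. Its arguments: {"type":"object","properties":{"rows":{"type":"array"},"grip_force":{"type":"number"}},"required":["rows"]}

```bash
mkdir -p pics
cat > h.py <<'E'
import numpy as np, cv2
from bench import r
def shot(n,save=None):
    f=r.grab_frame(n)
    if save: cv2.imwrite('pics/'+save,f['frame'][:,:,::-1])
    return f
def pt(f,u,v,z=None):
    n=cv2.undistortPoints(np.array([[[u,v]]],float),f['K'],np.array(f['distortion'],float))[0,0]
    T=f['world_from_camera']; d=np.array([n[0],n[1],1.])
    if z is None: s=f['depth'][int(round(v)),int(round(u))]
    else: s=(z-T[2,3])/(T[:3,:3]@d)[2]
    return T[:3,:3]@(d*s)+T[:3,3]
def cloud(f):
    h,w=f['depth'].shape; uu,vv=np.meshgrid(np.arange(w),np.arange(h))
    n=cv2.undistortPoints(np.stack([uu,vv],-1).reshape(-1,1,2).astype(float),f['K'],np.array(f['distortion'],float))[:,0]
    d=f['depth'].reshape(-1,1); c=np.c_[n,np.ones(len(n))]*d; T=f['world_from_camera']
    p=c@T[:3,:3].T+T[:3,3]; p[d[:,0]==0]=np.nan
    return p.reshape(h,w,3)
E
python3 - <<'E'
from h import *
o=r.get_obs(); print({k:np.round(v,3) for k,v in o.items()})
for n in('top','side'):
    f=shot(n,n+'0.png'); print(f['K'],f['distortion'],np.round(f['world_from_camera'],3)); np.save(n+'d.npy',f['depth'])
E
```

```text
{'clock': np.float64(0.0), 'joints': array([ 0.993,  0.478,  0.022,  1.556, -0.011,  1.109, -0.083]), 'qvel': array([ 0.002,  0.001, -0.001,  0.   , -0.   ,  0.   , -0.   ]), 'tau': array([ 1.0000e-03, -5.9644e+01,  1.6080e+00, -2.8119e+01,  1.2000e-02,
        9.0000e-03, -0.0000e+00]), 'tcp_pos': array([ 0.305, -0.601,  0.249]), 'orientation': array([-3.054e+00, -7.310e-01,  1.000e-03]), 'contact_force': array([-0.242,  0.036,  0.338]), 'moment': array([0.031, 0.002, 0.007]), 'gripper_force': np.float64(0.0), 'grip_width': np.float64(0.085)}
[[498.16588973   0.         275.57217169]
 [  0.         498.16588973 211.41786573]
 [  0.           0.           1.        ]] [0.05118887 0.         0.         0.         0.        ] [[-0.029 -0.987  0.161  0.351]
 [-1.     0.029 -0.005 -0.366]
 [ 0.    -0.161 -0.987  0.991]
 [ 0.     0.     0.     1.   ]]
[[428.12522652   0.         273.30829598]
 [  0.         428.12522652 215.60374777]
 [  0.           0.           1.        ]] [-0.10774665  0.          0.          0.          0.        ] [[-0.887 -0.246  0.392  0.159]
 [-0.462  0.428 -0.777  0.306]
 [ 0.023 -0.87  -0.493  0.499]
 [ 0.     0.     0.     1.   ]]
```

View pics/top0.png

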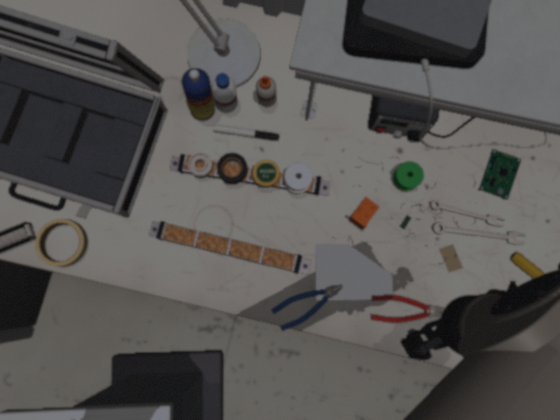

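View pics/side0.png

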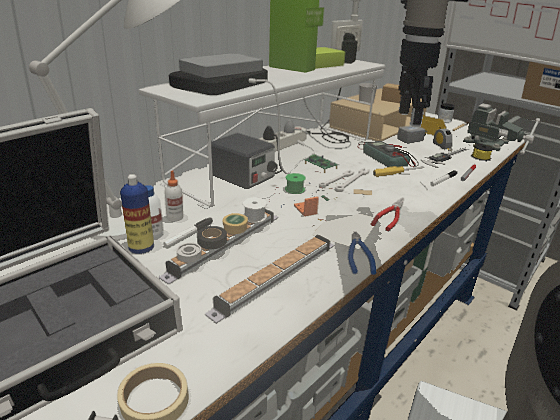

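Top view: full rack from (178,163) to (325,186), empty rack from (155,229) to (305,264). Candidates: bearing (200,165), tape (232,168), tin (266,174), white spool (298,178). Look-alikes: green spool (408,176), which I leave alone, and the big masking-tape ring (60,243), which is not part of the job.

Run:
```python
from h import *
f=shot('top'); P=cloud(f)
c=f['frame'][140:285,140:345]; c=cv2.convertScaleAbs(c,alpha=1.8); cv2.imwrite('pics/crop.png',cv2.resize(c,None,fx=3.9,fy=3.9,interpolation=cv2.INTER_CUBIC)[:,:,::-1])
for n,u,v,z in [('bear',200,165,.039),('tape',232,168,.044),('tin',266,174,.047),('spool',298,178,.061),('green',408,176,.04)]:
    print(n,np.round(pt(f,u,v,z),3),np.round(pt(f,u,v),3))
# per object: high points centroid
for n,(u,v),h in [('bear',(200,165),.039),('tape',(232,168),.044),('tin',(266,174),.047),('spool',(298,178),.061)]:
    q=P[v-22:v+22,u-22:u+22].reshape(-1,3); g=q[np.abs(q[:,2]-h)<.005]; 
    c0=pt(f,u,v,h); g=g[np.linalg.norm(g[:,:2]-c0[:2],axis=1)<.036]
    (cx,cy),rad=cv2.minEnclosingCircle(g[:,:2].astype(np.float32)*1000); print(n,round(cx),round(cy),round(rad,1),np.median(g[:,2]).round(4),len(g))
# obstacles: heights in grid
ok=np.isfinite(P[...,2]); 
print('max z grid, rows x .3-.85, cols y +.1..-.8')
for x in np.arange(.2,.9,.05):
    print('%.2f'%x,' '.join('%4d'%(1000*np.nanmax(np.where(ok&(abs(P[...,0]-x)<.025)&(abs(P[...,1]-y)<.025),P[...,2],-.0))) for y in np.arange(.2,-.8,-.05)))
```

```text
bear [ 0.603 -0.224  0.039] [ 0.607 -0.223  0.026]
tape [ 0.594 -0.288  0.044] [ 0.599 -0.286  0.023]
tin [ 0.579 -0.354  0.047] [ 0.58  -0.354  0.046]
spool [ 0.566 -0.415  0.061] [ 0.574 -0.417  0.028]
green [ 0.569 -0.63   0.04 ] [ 0.578 -0.641  0.002]
bear 606 -230 29.1 0.0379 370
tape 596 -287 30.2 0.0446 487
tin 582 -354 27.3 0.0475 577
spool 571 -415 27.1 0.0619 579
max z grid, rows x .3-.85, cols y +.1..-.8
0.20    0    0    0    0    0    0    0    0    0    0    0    0    0    0    0    0    0    6    5    0
0.25    0    0    0    0    0    0    0    0    0    0    0    0    0  651  654  649  370    5    4    0
0.30    0    0    0    0    0    0    0    0    0    5    4   14   17  639  650  646  385   19   14    0
0.35    0    0    0    0    0    4    5    6    6    5    5   13   17   17   14  620  610  329    6    9
0.40    0    1    4   30   25    7    6    8    7    5   30   30   31    9    7    8    6    6    7    7
0.45    0   29   29   28   28    5    7   30   30   30   29   30   29    6    6   47    6    5   14   12
0.50    0   31   29   46   61   75   74   30   30    6    6    6    6    6   49   50    6    6   16   12
0.55    3   47   74   75   75   76   74    5    5   47   48   51   66   64    9    9   40   41   10   15
0.60    8   75   74   63   64   64   75   11   44   48   48   53   66   66    7    8  257  263  264  265
0.65    0   63   63   65   64   63   75   75   41   39   16   21   19    6  263  264  287  265  265  265
0.70    0   63   33   64   64  320  320  317  143  144   90   16  264  264  298  323  324  324  298  265
0.75    0   64   64   63  318  319  318  268  152  163  118  123  263  264  324  324  325  324  324  265
0.80    0   75   90  145  143  141  112    6   24   26   26   23  263  264  297    0    0    0  264  264
0.85    3  119  145  143    0    4    5    5  207  203   69   25    5    0    0    0    0    0    0    0
```

View pics/crop.png

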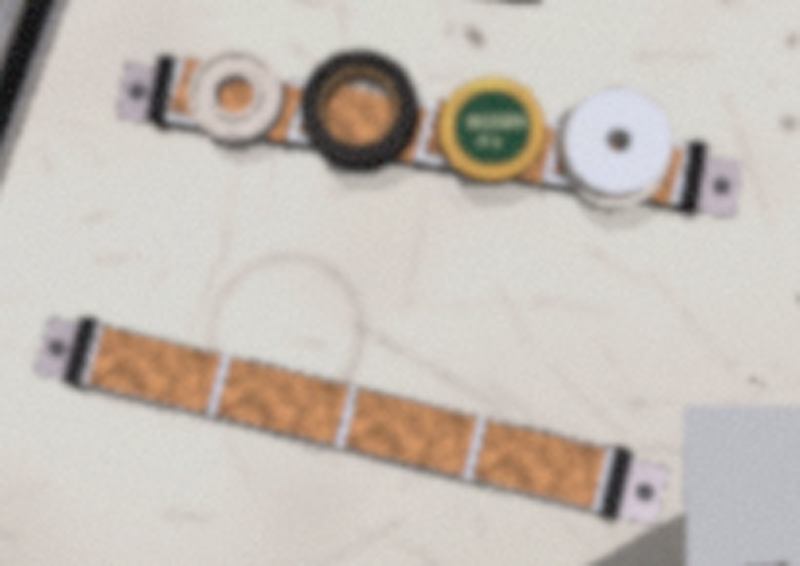

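The crop confirms the order from the left: bearing (235,97), tape (360,110), tin (492,128), white spool (618,140). The cork gaps on rack_to are at (218,386), (346,416) and (475,447). Next I fit both racks.

Run:
```python
from h import *
f=shot('top')
def px(a,b): return (a+.5)/3.9-.5+140,(b+.5)/3.9-.5+140
g=[pt(f,*px(*p),.024)[:2] for p in [(218,386),(346,416),(475,447)]]
print('gaps',np.round(g,4))
hsv=cv2.cvtColor(f['frame'],cv2.COLOR_RGB2HSV); m=cv2.inRange(hsv,(5,90,40),(20,255,255)); 
P=None
for n,(a,b,c,d) in {'to':(215,275,150,310),'from':(150,200,175,325)}.items():
    v,u=np.nonzero(m[a:b,c:d]); q=np.array([pt(f,x+c,y+a,.025)[:2] for x,y in zip(u,v)])
    if n=='to':
        (cx,cy),(w,h),an=cv2.minAreaRect((q*1000).astype(np.float32)); print(n,cx,cy,w,h,an)
        c0=q.mean(0); U=np.linalg.svd(q-c0)[2][0]; print('mean',c0,np.degrees(np.arctan2(U[1],U[0])))
obj={n:pt(f,*px(*p),z)[:2] for n,p,z in [('bear',(235,97),.039),('tape',(360,110),.044),('tin',(492,128),.047),('spool',(618,140),.061)]}
for k,v in obj.items(): print(k,v.round(4))
e=[pt(f,*px(*p),.026)[:2] for p in [(160,92),(694,178)]]; print('caps from',np.round(e,4),np.linalg.norm(e[0]-e[1]))
e=[pt(f,*px(*p),.026)[:2] for p in [(81,352),(618,482)]]; print('caps to',np.round(e,4),np.linalg.norm(e[0]-e[1]))
o=r.get_obs();print(o['clock'],o['tcp_pos'])
```

```text
gaps [[ 0.4599 -0.2129]
 [ 0.443  -0.2765]
 [ 0.4257 -0.3403]]
to 442.48834228515625 -276.7464599609375 255.64468383789062 28.664588928222656 74.65046691894531
mean [ 0.44250306 -0.27730235] 74.6099303281526
bear [ 0.6042 -0.2243]
tape [ 0.5944 -0.2874]
tin [ 0.5826 -0.3533]
spool [ 0.5713 -0.4151]
caps from [[ 0.6113 -0.1842]
 [ 0.5587 -0.4548]] 0.27567777911590197
caps to [[ 0.4788 -0.1451]
 [ 0.4062 -0.4107]] 0.2753192341959544
0.2 [ 0.30543372 -0.60159694  0.24970539]
```

```bash
cat >> h.py <<'E'
from scipy.spatial.transform import Rotation as Ro
D={'from':np.array([.191,.982]),'to':np.array([.2656,.9641])}
SEAT={s:np.array([.4426,-.277])+s/1000*D['to'] for s in(-99,-33,33,99)}
def go(x,y,z,rack):
    "shift in tool axes to a point, after turning az to square up with the rack"
    o=r.get_obs(); R=Ro.from_rotvec(o['orientation']); p=np.array(o['tcp_pos'])
    tx=np.r_[D[rack],0]; G=Ro.from_matrix(np.c_[tx,np.cross([0,0,-1],tx),[0,0,-1]])
    d=np.array([x,y,z])-p
    print('t%.2f turn'%o['clock'],np.degrees((R.inv()*G).as_rotvec()).round(2),'then shift mm',(1000*G.inv().apply(d)).round(1),'| now, no turn',(1000*R.inv().apply(d)).round(1),'w',round(float(o['grip_width']),4))
E
python3 -c "
from h import *
go(.5713,-.4151,.15,'from')"
```

```text
t0.20 turn [-6.000e-02 -2.000e-02 -5.208e+01] then shift mm [233.8 225.4  99.7] | now, no turn [321.5 -45.8  99.7] w 0.0852
```

Call:
{"fn": "arm_command", "kwargs": {"rows": [{"fingers": 1,"az": -7},{"fingers": 1,"az": -7},{"fingers": 1,"az": -7},{"fingers": 1,"az": -7},{"fingers": 1,"az": -7},{"fingers": 1,"az": -7},{"fingers": 1,"az": -7},{"fingers": 1,"az": -3}], "grip_force": 50}}

```text
validation failed for argument at $.ro...
```

```bash
python3 -c "
from h import *
go(.5713,-.4151,.15,'from')"
```

```text
t0.20 turn [-6.000e-02 -2.000e-02 -5.208e+01] then shift mm [233.8 225.4  99.7] | now, no turn [321.5 -45.8  99.7] w 0.0852
```

Call:
{"fn": "arm_command", "kwargs": {"rows": [{"fingers": 1,"x": 0,"y": 0,"z": 0,"ax": 0,"ay": 0,"az": -7},{"fingers": 1,"x": 0,"y": 0,"z": 0,"ax": 0,"ay": 0,"az": -7},{"fingers": 1,"x": 0,"y": 0,"z": 0,"ax": 0,"ay": 0,"az": -7},{"fingers": 1,"x": 0,"y": 0,"z": 0,"ax": 0,"ay": 0,"az": -7},{"fingers": 1,"x": 0,"y": 0,"z": 0,"ax": 0,"ay": 0,"az": -7},{"fingers": 1,"x": 0,"y": 0,"z": 0,"ax": 0,"ay": 0,"az": -7},{"fingers": 1,"x": 0,"y": 0,"z": 0,"ax": 0,"ay": 0,"az": -7},{"fingers": 1,"x": 0,"y": 0,"z": 0,"ax": 0,"ay": 0,"az": -3}], "grip_force": 50}}

```text
clock: 0.87
tcp_pos: [0.3054, -0.6018, 0.25]
orientation: [-2.419, -2.004, -0.0]
contact_force: [-0.3, 0.6, -0.2]
grip_width: 0.0852
gripper_force: 0.0
```

```bash
python3 -c "
from h import *
go(.5713,-.4151,.15,'from')"
```

```text
t0.87 turn [-0.01 -0.02  0.28] then shift mm [234.  225.4 100. ] | now, no turn [232.9 226.5 100.1] w 0.0852
```

Call:
{"fn": "arm_command", "kwargs": {"rows": [{"fingers": 1,"x": 0.0291,"y": 0.0283,"z": 0,"ax": 0,"ay": 0,"az": 0},{"fingers": 1,"x": 0.0291,"y": 0.0283,"z": 0,"ax": 0,"ay": 0,"az": 0},{"fingers": 1,"x": 0.0291,"y": 0.0283,"z": 0,"ax": 0,"ay": 0,"az": 0},{"fingers": 1,"x": 0.0291,"y": 0.0283,"z": 0,"ax": 0,"ay": 0,"az": 0},{"fingers": 1,"x": 0.0291,"y": 0.0283,"z": 0,"ax": 0,"ay": 0,"az": 0},{"fingers": 1,"x": 0.0291,"y": 0.0283,"z": 0,"ax": 0,"ay": 0,"az": 0},{"fingers": 1,"x": 0.0291,"y": 0.0283,"z": 0,"ax": 0,"ay": 0,"az": 0},{"fingers": 1,"x": 0.0291,"y": 0.0283,"z": 0,"ax": 0,"ay": 0,"az": 0},{"fingers": 1,"x": 0,"y": 0,"z": 0.04,"ax": 0,"ay": 0,"az": 0},{"fingers": 1,"x": 0,"y": 0,"z": 0.04,"ax": 0,"ay": 0,"az": 0}]}}

```text
clock: 1.7
tcp_pos: [0.5778, -0.4139, 0.1722]
orientation: [2.415, 2.0, 0.007]
contact_force: [-0.6, -1.7, -1.6]
grip_width: 0.0857
gripper_force: 0.0
```

```bash
python3 -c "
from h import *
shot('side','s1.png')
go(.5713,-.4151,.043,'from')"
```

```text
t1.75 turn [-0.55 -0.25  0.14] then shift mm [ -2.    1.2 117.5] | now, no turn [ -2.5   2.3 117.5] w 0.0855
```

View pics/s1.png

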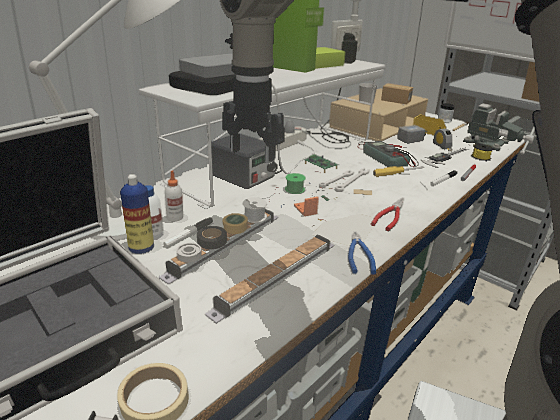

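Call:
{"fn": "arm_command", "kwargs": {"rows": [{"fingers": 1,"x": 0,"y": 0,"z": 0.03,"ax": 0,"ay": 0,"az": 0},{"fingers": 1,"x": 0,"y": 0,"z": 0.03,"ax": 0,"ay": 0,"az": 0},{"fingers": 1,"x": 0,"y": 0,"z": 0.03,"ax": 0,"ay": 0,"az": 0},{"fingers": 1,"x": 0,"y": 0,"z": 0,"ax": 0,"ay": 0,"az": 0},{"fingers": 1,"x": 0,"y": 0,"z": 0,"ax": 0,"ay": 0,"az": 0}]}}

```text
clock: 2.17
tcp_pos: [0.5712, -0.4168, 0.0794]
orientation: [-2.423, -1.993, 0.002]
contact_force: [0.8, -0.3, 0.9]
grip_width: 0.0861
gripper_force: 0.0
```

```bash
python3 -c "
from h import *
go(.5713,-.4151,.043,'from')"
```

```text
t2.17 turn [-0.21 -0.07 -0.12] then shift mm [ 1.7 -0.2 36.4] | now, no turn [ 1.7 -0.1 36.4] w 0.0861
```

Call:
{"fn": "arm_command", "kwargs": {"rows": [{"fingers": 1,"x": 0.0015,"y": 0,"z": 0.019,"ax": 0,"ay": 0,"az": 0},{"fingers": 1,"x": 0,"y": 0,"z": 0.018,"ax": 0,"ay": 0,"az": 0},{"fingers": 1,"x": 0,"y": 0,"z": 0,"ax": 0,"ay": 0,"az": 0},{"fingers": -1,"x": 0,"y": 0,"z": 0,"ax": 0,"ay": 0,"az": 0},{"fingers": -1,"x": 0,"y": 0,"z": 0,"ax": 0,"ay": 0,"az": 0},{"fingers": -1,"x": 0,"y": 0,"z": 0,"ax": 0,"ay": 0,"az": 0},{"fingers": -1,"x": 0,"y": 0,"z": 0,"ax": 0,"ay": 0,"az": 0},{"fingers": -1,"x": 0,"y": 0,"z": 0,"ax": 0,"ay": 0,"az": 0},{"fingers": -1,"x": 0,"y": 0,"z": 0,"ax": 0,"ay": 0,"az": 0},{"fingers": -1,"x": 0,"y": 0,"z": 0,"ax": 0,"ay": 0,"az": 0}], "grip_force": 50}}

```text
clock: 3.0
tcp_pos: [0.5737, -0.4165, 0.0462]
orientation: [2.424, 1.994, 0.001]
contact_force: [-1.4, 0.8, 6.3]
grip_width: 0.0523
gripper_force: 52.9
```

Call:
{"fn": "arm_command", "kwargs": {"rows": [{"fingers": -1,"x": 0,"y": 0,"z": -0.02,"ax": 0,"ay": 0,"az": 0},{"fingers": -1,"x": 0,"y": 0,"z": -0.035,"ax": 0,"ay": 0,"az": 0},{"fingers": -1,"x": 0,"y": 0,"z": -0.035,"ax": 0,"ay": 0,"az": 0},{"fingers": -1,"x": 0,"y": 0,"z": 0,"ax": 0,"ay": 0,"az": 2.2},{"fingers": -1,"x": 0,"y": 0,"z": 0,"ax": 0,"ay": 0,"az": 2.2},{"fingers": -1,"x": 0,"y": 0,"z": 0,"ax": 0,"ay": 0,"az": 0}]}}

```text
clock: 3.5
tcp_pos: [0.5734, -0.4159, 0.1356]
orientation: [2.5, 1.898, 0.001]
contact_force: [-1.0, 1.5, -2.3]
grip_width: 0.0525
gripper_force: 53.1
```

```bash
python3 -c "
from h import *
go(*SEAT[99],.045,'to'); print(SEAT)"
```

```text
t3.50 turn [ 0.16  0.06 -0.16] then shift mm [ 198.2 -163.    90.6] | now, no turn [ 197.8 -163.8   90. ] w 0.0525
{-99: array([ 0.4163056, -0.3724459]), -33: array([ 0.4338352, -0.3088153]), 33: array([ 0.4513648, -0.2451847]), 99: array([ 0.4688944, -0.1815541])}
```

Call:
{"fn": "arm_command", "kwargs": {"rows": [{"fingers": -1,"x": 0.0247,"y": -0.0204,"z": 0,"ax": 0,"ay": 0,"az": 0},{"fingers": -1,"x": 0.0247,"y": -0.0204,"z": 0,"ax": 0,"ay": 0,"az": 0},{"fingers": -1,"x": 0.0247,"y": -0.0204,"z": 0,"ax": 0,"ay": 0,"az": 0},{"fingers": -1,"x": 0.0247,"y": -0.0204,"z": 0,"ax": 0,"ay": 0,"az": 0},{"fingers": -1,"x": 0.0247,"y": -0.0204,"z": 0,"ax": 0,"ay": 0,"az": 0},{"fingers": -1,"x": 0.0247,"y": -0.0204,"z": 0,"ax": 0,"ay": 0,"az": 0},{"fingers": -1,"x": 0.0247,"y": -0.0204,"z": 0,"ax": 0,"ay": 0,"az": 0},{"fingers": -1,"x": 0.0247,"y": -0.0204,"z": 0,"ax": 0,"ay": 0,"az": 0},{"fingers": -1,"x": 0,"y": 0,"z": 0.03,"ax": 0,"ay": 0,"az": 0},{"fingers": -1,"x": 0,"y": 0,"z": 0.02,"ax": 0,"ay": 0,"az": 0}]}}

```text
clock: 4.33
tcp_pos: [0.4683, -0.1796, 0.0836]
orientation: [2.495, 1.907, 0.002]
contact_force: [0.5, -0.8, -2.2]
grip_width: 0.0524
gripper_force: 53.2
```

```bash
python3 -c "
from h import *
shot('side','s2.png');go(*SEAT[99],.045,'to')"
```

```text
t4.38 turn [-0.24 -0.01  0.11] then shift mm [-0.8  3.2 35. ] | now, no turn [-0.8  3.3 35. ] w 0.0523
```

View pics/s2.png

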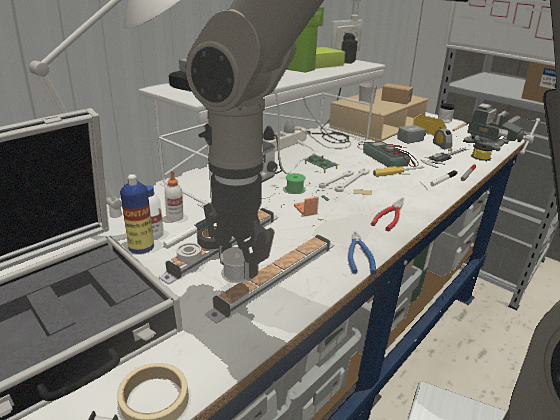

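The spool is held at (235,265), just above the left end of rack_to, and it looks upright.

Call:
{"fn": "arm_command", "kwargs": {"rows": [{"fingers": -1,"x": 0,"y": 0.001,"z": 0.014,"ax": 0,"ay": 0,"az": 0},{"fingers": -1,"x": 0,"y": 0,"z": 0.01,"ax": 0,"ay": 0,"az": 0},{"fingers": -1,"x": 0,"y": 0,"z": 0.005,"ax": 0,"ay": 0,"az": 0},{"fingers": -1,"x": 0,"y": 0,"z": 0,"ax": 0,"ay": 0,"az": 0},{"fingers": -1,"x": 0,"y": 0,"z": 0,"ax": 0,"ay": 0,"az": 0},{"fingers": -1,"x": 0,"y": 0,"z": 0,"ax": 0,"ay": 0,"az": 0}]}}

```text
clock: 4.88
tcp_pos: [0.4697, -0.182, 0.0549]
orientation: [2.5, 1.901, 0.001]
contact_force: [-0.2, 1.3, -1.6]
grip_width: 0.0521
gripper_force: 53.3
```

```bash
python3 -c "
from h import *
go(*SEAT[99],.045,'to')"
```

```text
t4.88 turn [ 0.06  0.01 -0.09] then shift mm [ 0.2 -0.9  9.9] | now, no turn [ 0.2 -0.9  9.9] w 0.0521
```

Call:
{"fn": "arm_command", "kwargs": {"rows": [{"fingers": -1,"x": 0,"y": 0,"z": 0.004,"ax": 0,"ay": 0,"az": 0},{"fingers": -1,"x": 0,"y": 0,"z": 0.004,"ax": 0,"ay": 0,"az": 0},{"fingers": -1,"x": 0,"y": 0,"z": 0.0,"ax": 0,"ay": 0,"az": 0},{"fingers": -1,"x": 0,"y": 0,"z": 0,"ax": 0,"ay": 0,"az": 0}]}}

```text
clock: 5.22
tcp_pos: [0.4692, -0.1817, 0.0462]
orientation: [-2.5, -1.902, 0.0]
contact_force: [0.4, -0.5, -2.1]
grip_width: 0.0523
gripper_force: 53.3
```

Call:
{"fn": "arm_command", "kwargs": {"rows": [{"fingers": -1,"x": 0,"y": 0,"z": 0.002,"ax": 0,"ay": 0,"az": 0},{"fingers": -1,"x": 0,"y": 0,"z": 0,"ax": 0,"ay": 0,"az": 0},{"fingers": -1,"x": 0,"y": 0,"z": 0.0,"ax": 0,"ay": 0,"az": 0}]}}

```text
clock: 5.47
tcp_pos: [0.4692, -0.1817, 0.046]
orientation: [2.5, 1.902, -0.001]
contact_force: [-7.0, 1.7, 20.9]
grip_width: 0.052
gripper_force: 56.0
```

Call:
{"fn": "arm_command", "kwargs": {"rows": [{"fingers": -1,"x": 0,"y": 0,"z": -0.001,"ax": 0,"ay": 0,"az": 0},{"fingers": 1,"x": 0,"y": 0,"z": 0,"ax": 0,"ay": 0,"az": 0},{"fingers": 1,"x": 0,"y": 0,"z": 0,"ax": 0,"ay": 0,"az": 0},{"fingers": 1,"x": 0,"y": 0,"z": 0,"ax": 0,"ay": 0,"az": 0},{"fingers": 1,"x": 0,"y": 0,"z": 0,"ax": 0,"ay": 0,"az": 0},{"fingers": 1,"x": 0,"y": 0,"z": 0,"ax": 0,"ay": 0,"az": 0},{"fingers": 1,"x": 0,"y": 0,"z": -0.025,"ax": 0,"ay": 0,"az": 0},{"fingers": 1,"x": 0,"y": 0,"z": -0.035,"ax": 0,"ay": 0,"az": 0},{"fingers": 1,"x": 0,"y": 0,"z": -0.035,"ax": 0,"ay": 0,"az": -4.4},{"fingers": 1,"x": 0,"y": 0,"z": 0,"ax": 0,"ay": 0,"az": 0}]}}

```text
clock: 6.3
tcp_pos: [0.4729, -0.1827, 0.146]
orientation: [2.416, 1.996, 0.008]
contact_force: [0.9, -1.6, 0.5]
grip_width: 0.0854
gripper_force: 0.0
```

```bash
python3 -c "
from h import *
go(.5826,-.3533,.11,'from')"
```

```text
t6.30 turn [0.55 0.07 0.13] then shift mm [-146.5  140.3   36. ] | now, no turn [-146.8  139.6   37.6] w 0.0854
```

Call:
{"fn": "arm_command", "kwargs": {"rows": [{"fingers": 1,"x": -0.0245,"y": 0.024,"z": 0,"ax": 0,"ay": 0,"az": 0},{"fingers": 1,"x": -0.0245,"y": 0.024,"z": 0,"ax": 0,"ay": 0,"az": 0},{"fingers": 1,"x": -0.0245,"y": 0.024,"z": 0,"ax": 0,"ay": 0,"az": 0},{"fingers": 1,"x": -0.0245,"y": 0.024,"z": 0,"ax": 0,"ay": 0,"az": 0},{"fingers": 1,"x": -0.0245,"y": 0.024,"z": 0,"ax": 0,"ay": 0,"az": 0},{"fingers": 1,"x": -0.0245,"y": 0.0235,"z": 0,"ax": 0,"ay": 0,"az": 0},{"fingers": 1,"x": 0,"y": 0,"z": 0.02,"ax": 0,"ay": 0,"az": 0},{"fingers": 1,"x": 0,"y": 0,"z": 0.02,"ax": 0,"ay": 0,"az": 0},{"fingers": 1,"x": 0,"y": 0,"z": 0.02,"ax": 0,"ay": 0,"az": 0},{"fingers": 1,"x": 0,"y": 0,"z": 0,"ax": 0,"ay": 0,"az": 0}]}}

```text
clock: 7.13
tcp_pos: [0.579, -0.3523, 0.0755]
orientation: [-2.42, -1.992, 0.005]
contact_force: [-0.2, 0.1, -1.7]
grip_width: 0.0851
gripper_force: 0.0
```

```bash
python3 -c "
from h import *
shot('side','s3.png')
f=shot('top','t3.png')
go(.5826,-.3533,.036,'from')"
```

```text
t7.23 turn [-0.1  -0.04 -0.07] then shift mm [ 0.2  1.3 43.7] | now, no turn [ 0.1  1.3 43.7] w 0.0851
```

View pics/s3.png

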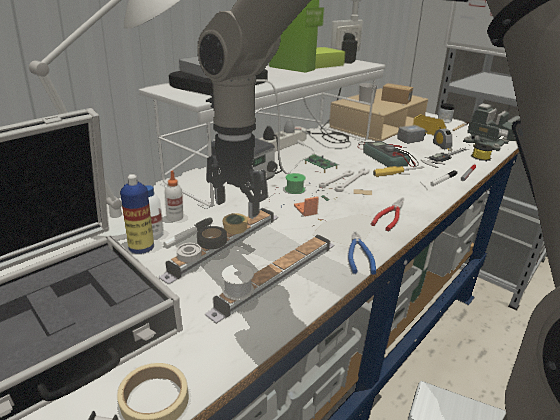

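The spool stands upright at (238,280) on the left pad. The gripper straddles the tin at (236,222).

Call:
{"fn": "arm_command", "kwargs": {"rows": [{"fingers": 1,"x": 0,"y": 0.001,"z": 0.016,"ax": 0,"ay": 0,"az": 0},{"fingers": 1,"x": 0,"y": 0,"z": 0.015,"ax": 0,"ay": 0,"az": 0},{"fingers": 1,"x": 0,"y": 0,"z": 0.012,"ax": 0,"ay": 0,"az": 0},{"fingers": -1,"x": 0,"y": 0,"z": 0,"ax": 0,"ay": 0,"az": 0},{"fingers": -1,"x": 0,"y": 0,"z": 0,"ax": 0,"ay": 0,"az": 0},{"fingers": -1,"x": 0,"y": 0,"z": 0,"ax": 0,"ay": 0,"az": 0},{"fingers": -1,"x": 0,"y": 0,"z": 0,"ax": 0,"ay": 0,"az": 0},{"fingers": -1,"x": 0,"y": 0,"z": 0,"ax": 0,"ay": 0,"az": 0},{"fingers": -1,"x": 0,"y": 0,"z": 0,"ax": 0,"ay": 0,"az": 0},{"fingers": -1,"x": 0,"y": 0,"z": 0,"ax": 0,"ay": 0,"az": 0}]}}

```text
clock: 8.07
tcp_pos: [0.583, -0.3539, 0.0378]
orientation: [2.425, 1.996, 0.0]
contact_force: [-0.6, -0.8, 1.3]
grip_width: 0.0513
gripper_force: 52.1
```

Call:
{"fn": "arm_command", "kwargs": {"rows": [{"fingers": -1,"x": 0,"y": 0,"z": -0.02,"ax": 0,"ay": 0,"az": 0},{"fingers": -1,"x": 0,"y": 0,"z": -0.035,"ax": 0,"ay": 0,"az": 0},{"fingers": -1,"x": 0,"y": 0,"z": -0.035,"ax": 0,"ay": 0,"az": 0},{"fingers": -1,"x": 0,"y": 0,"z": 0,"ax": 0,"ay": 0,"az": 2.2},{"fingers": -1,"x": 0,"y": 0,"z": 0,"ax": 0,"ay": 0,"az": 2.2},{"fingers": -1,"x": 0,"y": 0,"z": 0,"ax": 0,"ay": 0,"az": 0},{"fingers": -1,"x": 0,"y": 0,"z": 0,"ax": 0,"ay": 0,"az": 0}]}}

```text
clock: 8.65
tcp_pos: [0.5825, -0.3537, 0.1272]
orientation: [-2.499, -1.903, 0.001]
contact_force: [-0.2, 0.7, -0.1]
grip_width: 0.0519
gripper_force: 52.3
```

```bash
python3 -c "
from h import *
go(*SEAT[33],.038,'to')"
```

```text
t8.65 turn [-0.02  0.01 -0.01] then shift mm [  69.7 -155.3   89.2] | now, no turn [  69.7 -155.3   89.3] w 0.0519
```

Call:
{"fn": "arm_command", "kwargs": {"rows": [{"fingers": -1,"x": 0.014,"y": -0.031,"z": 0,"ax": 0,"ay": 0,"az": 0},{"fingers": -1,"x": 0.014,"y": -0.031,"z": 0,"ax": 0,"ay": 0,"az": 0},{"fingers": -1,"x": 0.014,"y": -0.031,"z": 0,"ax": 0,"ay": 0,"az": 0},{"fingers": -1,"x": 0.014,"y": -0.031,"z": 0,"ax": 0,"ay": 0,"az": 0},{"fingers": -1,"x": 0.0137,"y": -0.031,"z": 0,"ax": 0,"ay": 0,"az": 0},{"fingers": -1,"x": 0,"y": 0,"z": 0.03,"ax": 0,"ay": 0,"az": 0},{"fingers": -1,"x": 0,"y": 0,"z": 0.03,"ax": 0,"ay": 0,"az": 0},{"fingers": -1,"x": 0,"y": 0,"z": 0.015,"ax": 0,"ay": 0,"az": 0},{"fingers": -1,"x": 0,"y": 0,"z": 0,"ax": 0,"ay": 0,"az": 0},{"fingers": -1,"x": 0,"y": 0,"z": 0,"ax": 0,"ay": 0,"az": 0}]}}

```text
clock: 9.48
tcp_pos: [0.4514, -0.2449, 0.0516]
orientation: [-2.498, -1.902, 0.002]
contact_force: [0.8, -0.7, -1.0]
grip_width: 0.0513
gripper_force: 52.5
```

```bash
python3 -c "
from h import *
go(*SEAT[33],.038,'to')"
```

```text
t9.48 turn [-0.13 -0.03 -0.03] then shift mm [-0.3  0.  13.6] | now, no turn [-0.3  0.  13.6] w 0.0513
```

Call:
{"fn": "arm_command", "kwargs": {"rows": [{"fingers": -1,"x": 0,"y": 0,"z": 0.005,"ax": 0,"ay": 0,"az": 0},{"fingers": -1,"x": 0,"y": 0,"z": 0.005,"ax": 0,"ay": 0,"az": 0},{"fingers": -1,"x": 0,"y": 0,"z": 0.003,"ax": 0,"ay": 0,"az": 0},{"fingers": -1,"x": 0,"y": 0,"z": 0.002,"ax": 0,"ay": 0,"az": 0},{"fingers": -1,"x": 0,"y": 0,"z": 0,"ax": 0,"ay": 0,"az": 0},{"fingers": -1,"x": 0,"y": 0,"z": 0,"ax": 0,"ay": 0,"az": 0}]}}

```text
clock: 9.98
tcp_pos: [0.4522, -0.2454, 0.0377]
orientation: [2.5, 1.902, 0.0]
contact_force: [-0.1, 0.4, 3.4]
grip_width: 0.0518
gripper_force: 52.7
```

Touchdown at the height it was grasped. I release and retreat with a turn back.

Call:
{"fn": "arm_command", "kwargs": {"rows": [{"fingers": 1,"x": 0,"y": 0,"z": 0,"ax": 0,"ay": 0,"az": 0},{"fingers": 1,"x": 0,"y": 0,"z": 0,"ax": 0,"ay": 0,"az": 0},{"fingers": 1,"x": 0,"y": 0,"z": 0,"ax": 0,"ay": 0,"az": 0},{"fingers": 1,"x": 0,"y": 0,"z": 0,"ax": 0,"ay": 0,"az": 0},{"fingers": 1,"x": 0,"y": 0,"z": 0,"ax": 0,"ay": 0,"az": 0},{"fingers": 1,"x": 0,"y": 0,"z": -0.025,"ax": 0,"ay": 0,"az": 0},{"fingers": 1,"x": 0,"y": 0,"z": -0.035,"ax": 0,"ay": 0,"az": 0},{"fingers": 1,"x": 0,"y": 0,"z": -0.035,"ax": 0,"ay": 0,"az": -4.4},{"fingers": 1,"x": 0,"y": 0,"z": 0,"ax": 0,"ay": 0,"az": 0},{"fingers": 1,"x": 0,"y": 0,"z": 0,"ax": 0,"ay": 0,"az": 0}]}}

```text
clock: 10.82
tcp_pos: [0.4534, -0.2459, 0.1344]
orientation: [2.423, 1.993, 0.003]
contact_force: [-0.1, 0.2, -1.0]
grip_width: 0.0853
gripper_force: 0.0
```

```bash
python3 -c "
from h import *
go(.5944,-.2874,.0345,'from')"
```

```text
t10.82 turn [ 0.26  0.07 -0.09] then shift mm [-13.8 146.4  99.9] | now, no turn [-13.4 145.9 100.5] w 0.0853
```

Call:
{"fn": "arm_command", "kwargs": {"rows": [{"fingers": 1,"x": -0.0028,"y": 0.0295,"z": 0,"ax": 0,"ay": 0,"az": 0},{"fingers": 1,"x": -0.0028,"y": 0.0295,"z": 0,"ax": 0,"ay": 0,"az": 0},{"fingers": 1,"x": -0.0028,"y": 0.0295,"z": 0,"ax": 0,"ay": 0,"az": 0},{"fingers": 1,"x": -0.0028,"y": 0.0295,"z": 0,"ax": 0,"ay": 0,"az": 0},{"fingers": 1,"x": -0.0028,"y": 0.0295,"z": 0,"ax": 0,"ay": 0,"az": 0},{"fingers": 1,"x": 0,"y": 0,"z": 0.03,"ax": 0,"ay": 0,"az": 0},{"fingers": 1,"x": 0,"y": 0,"z": 0.02,"ax": 0,"ay": 0,"az": 0},{"fingers": 1,"x": 0,"y": 0,"z": 0,"ax": 0,"ay": 0,"az": 0},{"fingers": 1,"x": 0,"y": 0,"z": 0,"ax": 0,"ay": 0,"az": 0}]}}

```text
clock: 11.57
tcp_pos: [0.5923, -0.2866, 0.08]
orientation: [-2.422, -1.994, 0.004]
contact_force: [-0.4, -0.4, -0.1]
grip_width: 0.0853
gripper_force: 0.0
```

```bash
python3 -c "
from h import *
go(.5944,-.2874,.0345,'from')"
```

```text
t11.57 turn [-0.29 -0.05 -0.08] then shift mm [-0.4  2.2 45.5] | now, no turn [-0.4  2.4 45.4] w 0.0853
```

Call:
{"fn": "arm_command", "kwargs": {"rows": [{"fingers": 1,"x": 0,"y": 0.0015,"z": 0.02,"ax": 0,"ay": 0,"az": 0},{"fingers": 1,"x": 0,"y": 0,"z": 0.015,"ax": 0,"ay": 0,"az": 0},{"fingers": 1,"x": 0,"y": 0,"z": 0.011,"ax": 0,"ay": 0,"az": 0},{"fingers": 1,"x": 0,"y": 0,"z": 0,"ax": 0,"ay": 0,"az": 0},{"fingers": -1,"x": 0,"y": 0,"z": 0,"ax": 0,"ay": 0,"az": 0},{"fingers": -1,"x": 0,"y": 0,"z": 0,"ax": 0,"ay": 0,"az": 0},{"fingers": -1,"x": 0,"y": 0,"z": 0,"ax": 0,"ay": 0,"az": 0},{"fingers": -1,"x": 0,"y": 0,"z": 0,"ax": 0,"ay": 0,"az": 0},{"fingers": -1,"x": 0,"y": 0,"z": 0,"ax": 0,"ay": 0,"az": 0},{"fingers": -1,"x": 0,"y": 0,"z": 0,"ax": 0,"ay": 0,"az": 0}]}}

```text
clock: 12.4
tcp_pos: [0.5964, -0.2879, 0.0377]
orientation: [2.424, 1.995, 0.002]
contact_force: [-1.0, 0.3, 6.4]
grip_width: 0.0582
gripper_force: 54.1
```

Call:
{"fn": "arm_command", "kwargs": {"rows": [{"fingers": -1,"x": 0,"y": 0,"z": 0,"ax": 0,"ay": 0,"az": 0}]}}

```text
clock: 12.48
tcp_pos: [0.5964, -0.288, 0.0376]
orientation: [2.424, 1.995, 0.002]
contact_force: [-0.9, 0.2, 6.7]
grip_width: 0.0584
gripper_force: 54.1
```

Gripped (58.4 mm against 60). I lift, turn, and move to seat −33.

Call:
{"fn": "arm_command", "kwargs": {"rows": [{"fingers": -1,"x": 0,"y": 0,"z": -0.02,"ax": 0,"ay": 0,"az": 0},{"fingers": -1,"x": 0,"y": 0,"z": -0.035,"ax": 0,"ay": 0,"az": 0},{"fingers": -1,"x": 0,"y": 0,"z": -0.035,"ax": 0,"ay": 0,"az": 0},{"fingers": -1,"x": 0,"y": 0,"z": 0,"ax": 0,"ay": 0,"az": 2.2},{"fingers": -1,"x": 0,"y": 0,"z": 0,"ax": 0,"ay": 0,"az": 2.2},{"fingers": -1,"x": 0,"y": 0,"z": 0,"ax": 0,"ay": 0,"az": 0},{"fingers": -1,"x": 0,"y": 0,"z": 0,"ax": 0,"ay": 0,"az": 0}]}}

```text
clock: 13.07
tcp_pos: [0.5952, -0.2875, 0.1262]
orientation: [-2.499, -1.903, 0.001]
contact_force: [-0.3, -0.4, -0.9]
grip_width: 0.0583
gripper_force: 53.9
```

```bash
python3 -c "
from h import *
go(*SEAT[-33],.0375,'to')"
```

```text
t13.07 turn [-0.03  0.01 -0.02] then shift mm [ -63.4 -149.9   88.7] | now, no turn [ -63.4 -149.9   88.8] w 0.0583
```

Call:
{"fn": "arm_command", "kwargs": {"rows": [{"fingers": -1,"x": -0.0127,"y": -0.03,"z": 0,"ax": 0,"ay": 0,"az": 0},{"fingers": -1,"x": -0.0127,"y": -0.03,"z": 0,"ax": 0,"ay": 0,"az": 0},{"fingers": -1,"x": -0.0127,"y": -0.03,"z": 0,"ax": 0,"ay": 0,"az": 0},{"fingers": -1,"x": -0.0127,"y": -0.03,"z": 0,"ax": 0,"ay": 0,"az": 0},{"fingers": -1,"x": -0.0127,"y": -0.03,"z": 0,"ax": 0,"ay": 0,"az": 0},{"fingers": -1,"x": 0,"y": 0,"z": 0.03,"ax": 0,"ay": 0,"az": 0},{"fingers": -1,"x": 0,"y": 0,"z": 0.03,"ax": 0,"ay": 0,"az": 0},{"fingers": -1,"x": 0,"y": 0,"z": 0.015,"ax": 0,"ay": 0,"az": 0},{"fingers": -1,"x": 0,"y": 0,"z": 0,"ax": 0,"ay": 0,"az": 0},{"fingers": -1,"x": 0,"y": 0,"z": 0,"ax": 0,"ay": 0,"az": 0}]}}

```text
clock: 13.9
tcp_pos: [0.4334, -0.3083, 0.0505]
orientation: [-2.498, -1.902, 0.001]
contact_force: [0.1, -0.4, -1.2]
grip_width: 0.0581
gripper_force: 53.9
```

```bash
python3 -c "
from h import *
go(*SEAT[-33],.0375,'to')"
```

```text
t13.90 turn [-0.13 -0.05 -0.03] then shift mm [-0.4  0.5 13. ] | now, no turn [-0.4  0.5 13. ] w 0.0581
```

Call:
{"fn": "arm_command", "kwargs": {"rows": [{"fingers": -1,"x": 0,"y": 0,"z": 0.005,"ax": 0,"ay": 0,"az": 0},{"fingers": -1,"x": 0,"y": 0,"z": 0.005,"ax": 0,"ay": 0,"az": 0},{"fingers": -1,"x": 0,"y": 0,"z": 0.002,"ax": 0,"ay": 0,"az": 0},{"fingers": -1,"x": 0,"y": 0,"z": 0.002,"ax": 0,"ay": 0,"az": 0},{"fingers": -1,"x": 0,"y": 0,"z": 0,"ax": 0,"ay": 0,"az": 0},{"fingers": -1,"x": 0,"y": 0,"z": 0,"ax": 0,"ay": 0,"az": 0}]}}

```text
clock: 14.4
tcp_pos: [0.4344, -0.3089, 0.0376]
orientation: [2.5, 1.902, 0.0]
contact_force: [-0.5, -0.6, 1.2]
grip_width: 0.0579
gripper_force: 54.0
```

Call:
{"fn": "arm_command", "kwargs": {"rows": [{"fingers": 1,"x": 0,"y": 0,"z": 0,"ax": 0,"ay": 0,"az": 0},{"fingers": 1,"x": 0,"y": 0,"z": 0,"ax": 0,"ay": 0,"az": 0},{"fingers": 1,"x": 0,"y": 0,"z": 0,"ax": 0,"ay": 0,"az": 0},{"fingers": 1,"x": 0,"y": 0,"z": 0,"ax": 0,"ay": 0,"az": 0},{"fingers": 1,"x": 0,"y": 0,"z": 0,"ax": 0,"ay": 0,"az": 0},{"fingers": 1,"x": 0,"y": 0,"z": -0.025,"ax": 0,"ay": 0,"az": 0},{"fingers": 1,"x": 0,"y": 0,"z": -0.035,"ax": 0,"ay": 0,"az": 0},{"fingers": 1,"x": 0,"y": 0,"z": -0.035,"ax": 0,"ay": 0,"az": -4.4},{"fingers": 1,"x": 0,"y": 0,"z": 0,"ax": 0,"ay": 0,"az": 0},{"fingers": 1,"x": 0,"y": 0,"z": 0,"ax": 0,"ay": 0,"az": 0}]}}

```text
clock: 15.23
tcp_pos: [0.4353, -0.3097, 0.1344]
orientation: [2.423, 1.993, 0.002]
contact_force: [-0.1, 0.6, -0.5]
grip_width: 0.0855
gripper_force: 0.0
```

```bash
python3 -c "
from h import *
go(.6042,-.2243,.032,'from')"
```

```text
t15.23 turn [ 0.25  0.1  -0.11] then shift mm [116.1 149.5 102.4] | now, no turn [116.5 148.8 102.8] w 0.0855
```

Call:
{"fn": "arm_command", "kwargs": {"rows": [{"fingers": 1,"x": 0.0193,"y": 0.025,"z": 0,"ax": 0,"ay": 0,"az": 0},{"fingers": 1,"x": 0.0193,"y": 0.025,"z": 0,"ax": 0,"ay": 0,"az": 0},{"fingers": 1,"x": 0.0193,"y": 0.025,"z": 0,"ax": 0,"ay": 0,"az": 0},{"fingers": 1,"x": 0.0193,"y": 0.025,"z": 0,"ax": 0,"ay": 0,"az": 0},{"fingers": 1,"x": 0.0193,"y": 0.025,"z": 0,"ax": 0,"ay": 0,"az": 0},{"fingers": 1,"x": 0.0193,"y": 0.025,"z": 0,"ax": 0,"ay": 0,"az": 0},{"fingers": 1,"x": 0,"y": 0,"z": 0.03,"ax": 0,"ay": 0,"az": 0},{"fingers": 1,"x": 0,"y": 0,"z": 0.02,"ax": 0,"ay": 0,"az": 0},{"fingers": 1,"x": 0,"y": 0,"z": 0,"ax": 0,"ay": 0,"az": 0},{"fingers": 1,"x": 0,"y": 0,"z": 0,"ax": 0,"ay": 0,"az": 0}]}}

```text
clock: 16.07
tcp_pos: [0.6017, -0.2236, 0.08]
orientation: [-2.423, -1.994, 0.005]
contact_force: [1.1, -0.2, 0.3]
grip_width: 0.0854
gripper_force: 0.0
```

```bash
python3 -c "
from h import *
shot('side','s4.png')
go(.6042,-.2243,.033,'from')"
```

```text
t16.12 turn [-0.11  0.   -0.11] then shift mm [ 0.1  1.4 48.7] | now, no turn [ 0.1  1.5 48.7] w 0.0852
```

View pics/s4.png

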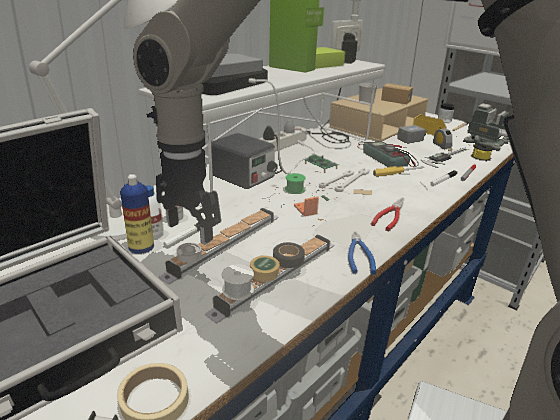

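Spool (236,282), tin (264,267) and tape (289,252) stand flat on rack_to, and the gripper is over the bearing at (190,250), clear of the bottles.

Call:
{"fn": "arm_command", "kwargs": {"rows": [{"fingers": 1,"x": 0,"y": 0.001,"z": 0.02,"ax": 0,"ay": 0,"az": 0},{"fingers": 1,"x": 0,"y": 0,"z": 0.016,"ax": 0,"ay": 0,"az": 0},{"fingers": 1,"x": 0,"y": 0,"z": 0.012,"ax": 0,"ay": 0,"az": 0},{"fingers": -1,"x": 0,"y": 0,"z": 0,"ax": 0,"ay": 0,"az": 0},{"fingers": -1,"x": 0,"y": 0,"z": 0,"ax": 0,"ay": 0,"az": 0},{"fingers": -1,"x": 0,"y": 0,"z": 0,"ax": 0,"ay": 0,"az": 0},{"fingers": -1,"x": 0,"y": 0,"z": 0,"ax": 0,"ay": 0,"az": 0},{"fingers": -1,"x": 0,"y": 0,"z": 0,"ax": 0,"ay": 0,"az": 0},{"fingers": -1,"x": 0,"y": 0,"z": 0,"ax": 0,"ay": 0,"az": 0},{"fingers": -1,"x": 0,"y": 0,"z": 0,"ax": 0,"ay": 0,"az": 0}]}}

```text
clock: 16.95
tcp_pos: [0.6055, -0.2245, 0.036]
orientation: [2.424, 1.995, 0.002]
contact_force: [-2.0, 0.4, 5.8]
grip_width: 0.0453
gripper_force: 51.6
```

Call:
{"fn": "arm_command", "kwargs": {"rows": [{"fingers": -1,"x": 0,"y": 0,"z": 0,"ax": 0,"ay": 0,"az": 0}]}}

```text
clock: 17.03
tcp_pos: [0.6055, -0.2245, 0.0361]
orientation: [2.424, 1.995, 0.002]
contact_force: [-1.9, 1.5, 6.1]
grip_width: 0.0451
gripper_force: 51.6
```

Call:
{"fn": "arm_command", "kwargs": {"rows": [{"fingers": -1,"x": 0,"y": 0,"z": -0.02,"ax": 0,"ay": 0,"az": 0},{"fingers": -1,"x": 0,"y": 0,"z": -0.035,"ax": 0,"ay": 0,"az": 0},{"fingers": -1,"x": 0,"y": 0,"z": -0.035,"ax": 0,"ay": 0,"az": 0},{"fingers": -1,"x": 0,"y": 0,"z": 0,"ax": 0,"ay": 0,"az": 2.2},{"fingers": -1,"x": 0,"y": 0,"z": 0,"ax": 0,"ay": 0,"az": 2.2},{"fingers": -1,"x": 0,"y": 0,"z": 0,"ax": 0,"ay": 0,"az": 0},{"fingers": -1,"x": 0,"y": 0,"z": 0,"ax": 0,"ay": 0,"az": 0}]}}

```text
clock: 17.62
tcp_pos: [0.6043, -0.2241, 0.1244]
orientation: [2.499, 1.903, -0.0]
contact_force: [-0.9, -0.6, -2.3]
grip_width: 0.0452
gripper_force: 51.9
```

```bash
python3 -c "
from h import *
go(*SEAT[-99],.036,'to')"
```

```text
t17.62 turn [-0.    0.01 -0.02] then shift mm [-192.9 -141.8   88.4] | now, no turn [-193.  -141.7   88.5] w 0.0452
```

Call:
{"fn": "arm_command", "kwargs": {"rows": [{"fingers": -1,"x": -0.0276,"y": -0.0203,"z": 0,"ax": 0,"ay": 0,"az": 0},{"fingers": -1,"x": -0.0276,"y": -0.0203,"z": 0,"ax": 0,"ay": 0,"az": 0},{"fingers": -1,"x": -0.0276,"y": -0.0203,"z": 0,"ax": 0,"ay": 0,"az": 0},{"fingers": -1,"x": -0.0276,"y": -0.0203,"z": 0,"ax": 0,"ay": 0,"az": 0},{"fingers": -1,"x": -0.0276,"y": -0.0203,"z": 0,"ax": 0,"ay": 0,"az": 0},{"fingers": -1,"x": -0.0276,"y": -0.0203,"z": 0,"ax": 0,"ay": 0,"az": 0},{"fingers": -1,"x": -0.0274,"y": -0.02,"z": 0,"ax": 0,"ay": 0,"az": 0},{"fingers": -1,"x": 0,"y": 0,"z": 0.03,"ax": 0,"ay": 0,"az": 0},{"fingers": -1,"x": 0,"y": 0,"z": 0.02,"ax": 0,"ay": 0,"az": 0},{"fingers": -1,"x": 0,"y": 0,"z": 0,"ax": 0,"ay": 0,"az": 0}]}}

```text
clock: 18.45
tcp_pos: [0.4132, -0.3711, 0.0706]
orientation: [-2.495, -1.897, 0.003]
contact_force: [0.2, 0.8, -2.3]
grip_width: 0.0452
gripper_force: 51.9
```

Call:
{"fn": "arm_command", "kwargs": {"rows": [{"fingers": -1,"x": 0,"y": 0,"z": 0.015,"ax": 0,"ay": 0,"az": 0},{"fingers": -1,"x": 0,"y": 0,"z": 0.009,"ax": 0,"ay": 0,"az": 0},{"fingers": -1,"x": 0,"y": 0,"z": 0,"ax": 0,"ay": 0,"az": 0},{"fingers": -1,"x": 0,"y": 0,"z": 0,"ax": 0,"ay": 0,"az": 0},{"fingers": -1,"x": 0,"y": 0,"z": 0,"ax": 0,"ay": 0,"az": 0}]}}

```text
clock: 18.87
tcp_pos: [0.4169, -0.3723, 0.0511]
orientation: [2.499, 1.902, 0.0]
contact_force: [0.0, 0.0, -1.3]
grip_width: 0.0454
gripper_force: 51.9
```

```bash
python3 -c "
from h import *
go(*SEAT[-99],.036,'to')"
```

```text
t18.87 turn [ 0.05  0.01 -0.04] then shift mm [-0.3 -0.6 15.1] | now, no turn [-0.3 -0.6 15.1] w 0.0454
```

Call:
{"fn": "arm_command", "kwargs": {"rows": [{"fingers": -1,"x": 0,"y": 0,"z": 0.006,"ax": 0,"ay": 0,"az": 0},{"fingers": -1,"x": 0,"y": 0,"z": 0.005,"ax": 0,"ay": 0,"az": 0},{"fingers": -1,"x": 0,"y": 0,"z": 0.003,"ax": 0,"ay": 0,"az": 0},{"fingers": -1,"x": 0,"y": 0,"z": 0.002,"ax": 0,"ay": 0,"az": 0},{"fingers": -1,"x": 0,"y": 0,"z": 0,"ax": 0,"ay": 0,"az": 0},{"fingers": -1,"x": 0,"y": 0,"z": 0,"ax": 0,"ay": 0,"az": 0}]}}

```text
clock: 19.37
tcp_pos: [0.4163, -0.3723, 0.0359]
orientation: [2.5, 1.902, -0.001]
contact_force: [-5.8, 5.2, 17.5]
grip_width: 0.0451
gripper_force: 53.8
```

Touchdown; I release and retreat, clear of the camera's view of the rack.

Call:
{"fn": "arm_command", "kwargs": {"rows": [{"fingers": 1,"x": 0,"y": 0,"z": -0.001,"ax": 0,"ay": 0,"az": 0},{"fingers": 1,"x": 0,"y": 0,"z": 0,"ax": 0,"ay": 0,"az": 0},{"fingers": 1,"x": 0,"y": 0,"z": 0,"ax": 0,"ay": 0,"az": 0},{"fingers": 1,"x": 0,"y": 0,"z": 0,"ax": 0,"ay": 0,"az": 0},{"fingers": 1,"x": 0,"y": 0,"z": 0,"ax": 0,"ay": 0,"az": 0},{"fingers": 1,"x": 0,"y": 0,"z": -0.025,"ax": 0,"ay": 0,"az": 0},{"fingers": 1,"x": 0,"y": 0,"z": -0.04,"ax": 0,"ay": 0,"az": 0},{"fingers": 1,"x": 0,"y": 0,"z": -0.04,"ax": 0,"ay": 0,"az": 0},{"fingers": 1,"x": 0,"y": 0,"z": -0.04,"ax": 0,"ay": 0,"az": 0},{"fingers": 1,"x": -0.03,"y": 0,"z": -0.02,"ax": 0,"ay": 0,"az": 0}]}}

```text
clock: 20.2
tcp_pos: [0.4128, -0.3968, 0.2052]
orientation: [2.489, 1.91, 0.007]
contact_force: [1.7, -0.6, -0.4]
grip_width: 0.0852
gripper_force: 0.0
```

Call:
{"fn": "arm_command", "kwargs": {"rows": [{"fingers": 1,"x": -0.035,"y": 0,"z": 0,"ax": 0,"ay": 0,"az": 0},{"fingers": 1,"x": -0.035,"y": 0,"z": 0,"ax": 0,"ay": 0,"az": 0},{"fingers": 1,"x": -0.035,"y": 0,"z": 0,"ax": 0,"ay": 0,"az": 0},{"fingers": 1,"x": -0.035,"y": 0,"z": 0,"ax": 0,"ay": 0,"az": 0},{"fingers": 1,"x": -0.035,"y": 0,"z": 0,"ax": 0,"ay": 0,"az": 0},{"fingers": 1,"x": 0,"y": 0,"z": 0,"ax": 0,"ay": 0,"az": 0},{"fingers": 1,"x": 0,"y": 0,"z": 0,"ax": 0,"ay": 0,"az": 0}]}}

```text
clock: 20.78
tcp_pos: [0.3595, -0.572, 0.1994]
orientation: [-2.504, -1.896, 0.001]
contact_force: [0.2, -0.1, -0.8]
grip_width: 0.0855
gripper_force: 0.0
```

Run:
```python
from h import *
f=shot('top'); c=f['frame'][140:285,140:345]; c=cv2.convertScaleAbs(c,alpha=1.8); cv2.imwrite('pics/crop2.png',cv2.resize(c,None,fx=3.9,fy=3.9,interpolation=cv2.INTER_CUBIC)[:,:,::-1])
P=cloud(f).reshape(-1,3); T=D['to']; C=np.array([.4426,-.277])
for n,s,h,R in [('spool',99,.061,.027),('tin',33,.047,.0265),('tape',-33,.044,.030),('bear',-99,.039,.0235)]:
    g=P[(abs(P[:,2]-h)<.005)&(np.linalg.norm(P[:,:2]-SEAT[s],axis=1)<.036)]
    (cx,cy),rad=cv2.minEnclosingCircle(g[:,:2].astype(np.float32)*1000); d=np.array([cx,cy])/1000-C
    print(n,'y %.1f x %.1f'%(1000*d@T,1000*d@[T[1],-T[0]]),'r',round(rad,1),'z',np.median(g[:,2]).round(4))
```

```text
spool y 99.0 x 1.3 r 27.2 z 0.0616
tin y 28.4 x 2.2 r 31.5 z 0.0475
tape y -31.5 x 1.0 r 30.1 z 0.0447
bear y -97.9 x 0.5 r 23.5 z 0.0386
```

View pics/crop2.png

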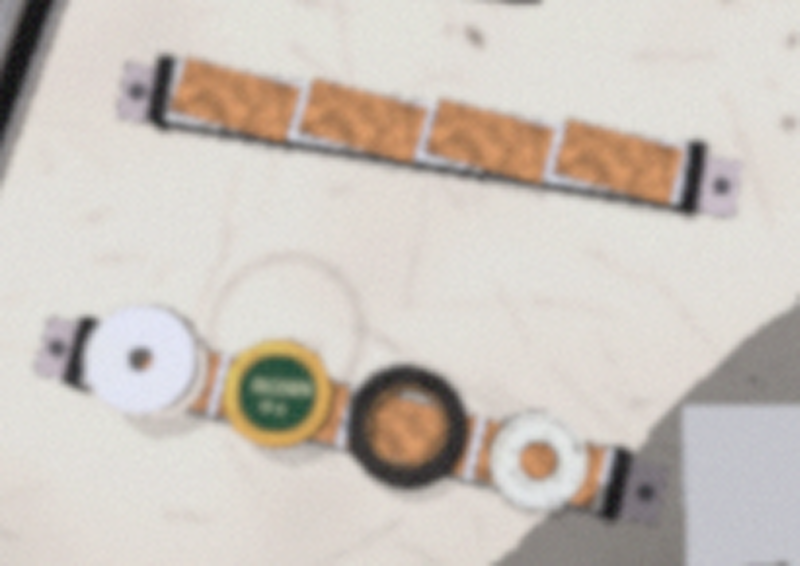

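Left to right on rack_to: spool (140,360), tin (275,393), tape (407,426), bearing (538,460). All lie flat at the right heights and within about 2 mm of their seats. The tin's fitted circle picked up points from the tape, but its pixel position agrees with its pad centre.

```bash
python3 -c "
from bench import r
print(r.hand_in())"
```

```text
the job is handed in; nothing more can be done
None
```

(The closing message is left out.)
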